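# Clip the work lamp on the boom and balance it

## Task

Hang the clip-on work lamp on the lamp boom: squeeze its clip open, take it off the rim of the plywood crate, and clip it over the boom's arm between the collar and the end block, upright and fully home, so that the clip sits down on the bar after you let go. Then slide the counterweight along the arm until the arm, left alone, hangs level with the lamp on it, and leave the other things on the table where they are.

Things in the scene. Friction and masses are not known exactly. Their poses are not given: they have to be found in the camera images.
- lamp: Cordless lamp on a black spring clip, 0.13 to 0.22 kg. Origin: middle of the jaw gap at the throat's roof, where a bar's top edge bottoms. z up (handles up, jaws down), x the squeezing direction, y along the clamped edge. Jaws 24 mm wide, pads to 28 mm and flared lips to 36 mm below origin. Lamp head: 48 mm disc, centre 62 mm out on -x, top 2 mm below origin.
- lamp_grip (a point): On the lamp, 70 mm above its origin, midway between the two round rolls (12 mm thick, 26 mm long along y) that end the handles. Over the rolls: 61 mm when shut, 36 mm fully squeezed. Squeezing takes about 12 N on each handle and opens the tips 17 mm; released, the jaws spring shut. When squeezed each half tilts 0.2 rad, so the lamp (the -x half) and this point read tilted and shifted.
- lamp_jaw (a joint): How far the clip is open, rad: 0 on the crate's 9 mm rim, about -0.03 on the boom's 8 mm bar, 0.42 (stop) fully squeezed. As the handles are let go their rolls swing out and 3 mm down against the jaws, and gripped rolls may be drawn up by opening fingers: a clip let go all at once can climb 3 to 10 mm off the bar before it bites. Ease it shut in steps, pressing it down meanwhile (about 5 N).
- crate: Open plywood crate, fixed, 130 (x) x 200 (y) x 120 mm high, walls 9 mm. Origin: centre of its underside. At the start the lamp's clip grips the rim of its -x wall, lamp head outside, lamp origin 6 mm above the rim. The crate stands left or right in front of the robot; the green steel box of like size is on the other side.
- boom_seat (a point): Middle of the clip's place on the boom's arm, on the bar's top edge. The arm is a flat steel bar on edge, 8 mm thick, 24 mm high, along this point's y (+y to the end block); z is square to the bar, upward. Bare bar 50 mm to each side, then a collar (-y) and the end block (+y), both 6 mm higher than the bar. The pivot bolt is 180 mm towards -y and 28 mm above the bar's top edge.
- stand: The boom's stand, fixed: round foot 160 mm in diameter, post, and on it a yoke 44 mm wide whose bolt, 250 mm above the table, carries the arm; the yoke's top is at 265 mm. Origin: underside centre of the foot, below the bolt. y runs along the arm, +y to the lamp end.
- boom (a joint): Tilt of the arm, rad: 0 level, positive with the lamp end down, stops at +0.12 and -0.12. It starts on the lamp-end-down stop. The arm hangs below its bolt and settles in 1 to 2 s; between the stops its tilt falls by about 0.01 rad for each mm that the counterweight moves out.
- weight (a joint): Travel of the counterweight along the arm, m: 0 when 60 mm from the bolt, 0.125 at the outer end. Moving it out raises the lamp end. About 1 N of friction; it stays where it is left.
- weight_knob (a point): Top centre of the upright knob (16 mm in diameter, upper 28 mm; 12 mm below that) on the counterweight, a steel drum 52 mm in diameter and 36 mm long round the bar, on the far side of the pivot from the lamp's place. The top is 62 mm above the bar's middle line, 36 mm above the drum. y lies along the bar, +y to the pivot, z along the knob.
- mug: bystander: white mug, 76 mm wide, 80 mm high; origin under its centre
- cartridge: bystander: blue gas cartridge, 108 mm wide, 94 mm high; origin under its centre
- jar: bystander: glass jar, 60 mm wide, 85 mm high; origin under its centre
- can: bystander: steel can, 66 mm wide, 110 mm high; origin under its centre
- burner: bystander: brass lamp burner, 60 mm wide, 56 mm high; origin under its centre
- wrench: bystander: wrench 160 mm long, lying on the table
- driver: bystander: screwdriver 190 mm long, lying on the table
There are look-alikes about, which are no part of the job. There is more than one size of the lamp; the job needs the larger.

How it is judged:
By the outcome, as a careful person would: the job done as asked, in the order asked, and still so for the second after the job is handed in, with the robot touching nothing.
It also fails if it takes over 70 s, if anything falls off the work surface, if the arm or the gripper's body presses on something with over 40 N, if the wrist force passes 120 N, or if a joint passes its speed limit or range.

## Robot

A 6-joint arm with a two-finger parallel gripper is mounted at the origin on the work surface. World frame = base frame: x ahead of the robot, y to its left, z up, the work surface at z = 0. Lengths are in m, angles in rad, forces in N, time in s.
With the tool pointing down it reaches from about 0.375 to 0.825 m from the base axis. Payload 5.5 kg.
Tool frame: the origin (TCP) lies on the centre line of the jaws, within the pads' length; the fingertips stand 22 mm ahead of it and the grasp point (between the pads) lies 3 mm ahead of it; z points along the fingers, y is the line along which they close (so a half turn about z gives the same grasp; the last joint's range is limited). The gripper opens to 85 mm and grips with 20 to 120 N. Pads are 22 mm wide; open, the fingers measure 114 mm over their backs; the gripper's body (76 mm by 85 mm) begins 54 mm behind the grasp point. The pads swing forward as they close: fully open they stand 13 mm farther back than shut.
Start: joints at [1.101, 0.314, -0.047, 1.21, 0, 1.571], TCP at [0.272, 0.535, 0.253] pointing down, gripper open.
Joint ranges: [-2.67, 2.67], [-0.69, 1.73], [-1.03, 1.25], [-2.08, 2.16], [-1.42, 1.45], [-3.14, 3.14]. Speed limits (rad/s): [2.39, 2.39, 3.01, 3.14, 3.14, 3.14].

## Interface

Orientations are given as a 3x3 rotation matrix whose columns are the frame's x, y, z axes.
In Python, from workcell import bot, imaging gives the robot as it stands.
- The arm moves only by the tool servo_tool, never from a script. Its argument "moves" is a list of rows, each an object of numbers: "fingers": the closure, from 0 (fully open) to 1 (shut); "x", "y", "z": the shift along the tool's x, y, z in cm; "turn": the turn about the tool's z in degrees. In form: [{"fingers": .., "x": .., "y": .., "z": .., "turn": ..}, ...]. A call has 1 to 20 rows; each row is the pose to reach, as a shift and turn from the pose commanded when the call began, along the tool's axes at that moment; what a row does not reach only later rows make up. A row lasts 1/8 s, in which the tool goes at most 62.5 mm and 10.7 degrees, less where a joint would pass 70% of its speed; a pose out of reach is approached as far as the arm can. A call with a gripper value outside its range is refused whole. The fingers move at their own pace and stop on an object; the grip force is fixed at half the most. Time passes only in rows, so rows that repeat a pose let the fingers close. It gives the time, the measured TCP pose, the force, the opening and the grip force at its end, in the units of the state.
- bot.sense(): the state, without advancing time (a new reading comes with each control period).
- imaging.snapshot(name): name is "side" or "top" or "wrist"; returns a dict with "pixels" (480x640x3 uint8, red, green, blue), "fovy" (degrees; the focal length in pixels is half the picture's height over the tangent of half this angle, whatever the lens; pixels are square), "cx", "cy" (the principal point, pixels), "k1" (the pictures are not rectified: a ray, as slopes to the right and down, at radius r is drawn at 1 + k1 r^2 times it, then the intrinsics apply), "pose" (4x4, takes a point from camera to world coordinates); the wrist camera has in their place "tool_from_camera" (4x4, takes a point from camera to tool coordinates, whose origin is the TCP and whose axes are the flange's). Camera axes: x right, y down, z forward; pixel columns grow to the right and rows downward; lengths in m; the calibration is good to about 2 mm. A picture is of the moment at which its call begins: read the wrist's pose just before it. There is no depth.
- bot.close_job(): hands the job in; it is judged then, once.
The state is a dict: "time_s": time; "q": joint angles; "joint_vel": joint speeds; "effort": joint torques, N m; "tool_pos": TCP position; "ee_rot": TCP orientation; "force": force on the tool from outside, world axes, zero at the start; "torque": the same for the moment, N m; "finger_gap": opening from 0.0 (shut) to 1.0 (fully open); "finger_force": force on a finger pad.
Only numpy, scipy, OpenCV 4.12 (cv2) and the standard library are available. Lean on these libraries where they do the work, as an engineer would, in place of code of your own. Each camera call takes 0.05 s, during which the arm holds its last target. There are 200 camera calls.

## Working session

There is one attempt and no reset: what is moved stays moved. The work goes in short steps, Python scripts to look and compute and a tool call to move; the robot and the scene stay as the last step left them, time stands still between calls to the robot, and variables do not carry over. Pictures are saved under pics/ and viewed, at most 10 in all, crops included, and the job is handed in when it is done.

Besides the shell and the picture viewer there is one more tool, called after ">>>" as name([rows], argument=value, ...), one row to a line, values as JSON. servo_tool: Moves the arm, as the interface text tells. Its arguments: {"type":"object","properties":{"moves":{"type":"array"}},"required":["moves"]}

```bash
mkdir -p pics; ls
python3 - <<'E'
from workcell import bot, imaging
import cv2,numpy as np
for n in ["side","top","wrist"]:
    s=imaging.snapshot(n)
    cv2.imwrite(f"pics/{n}0.png",s["pixels"][:,:,::-1])
    print(n,s["fovy"],s["cx"],s["cy"],s["k1"]); print(np.round(s.get("pose",s.get("tool_from_camera")),4).tolist())
st=bot.sense(); print({k:np.round(v,3).tolist() for k,v in st.items()})
E
```

```text
pics
side 45.59917473225582 321.4631418059496 238.68601538717496 -0.11699234796504282
[[0.8919, -0.354, 0.2813, 0.1312], [-0.4518, -0.6739, 0.5846, -0.7106], [-0.0174, -0.6485, -0.761, 1.0651], [0.0, 0.0, 0.0, 1.0]]
top 47.07927741520949 320.35624400648254 247.7910045898361 0.025071245117937756
[[0.0244, -0.9871, 0.1583, 0.3191], [-0.9997, -0.0253, -0.0038, 0.0091], [0.0077, -0.1582, -0.9874, 1.2687], [0.0, 0.0, 0.0, 1.0]]
wrist 62.44977258517186 318.31147338643115 236.1183362092318 -0.049364614972690755
[[0.0018, -0.9473, -0.3204, 0.0814], [1.0, 0.0016, 0.0007, 0.0007], [-0.0002, -0.3204, 0.9473, -0.1201], [0.0, 0.0, 0.0, 1.0]]
{'time_s': 0.15, 'q': [1.101, 0.314, -0.048, 1.21, -0.0, 1.571], 'joint_vel': [0.001, -0.001, 0.003, -0.0, -0.001, -0.0], 'effort': [-0.001, -54.005, 34.006, 0.013, -0.0, -0.0], 'tool_pos': [0.271, 0.535, 0.253], 'ee_rot': [[-0.892, 0.453, -0.001], [0.453, 0.892, -0.001], [-0.0, -0.001, -1.0]], 'force': [-0.428, 0.531, 0.246], 'torque': [0.023, 0.016, 0.036], 'finger_force': 0.0, 'finger_gap': 1.001}
```

View pics/top0.png

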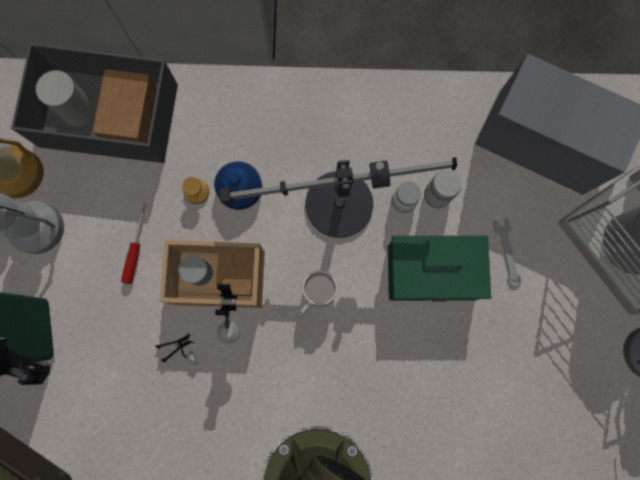

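View pics/side0.png

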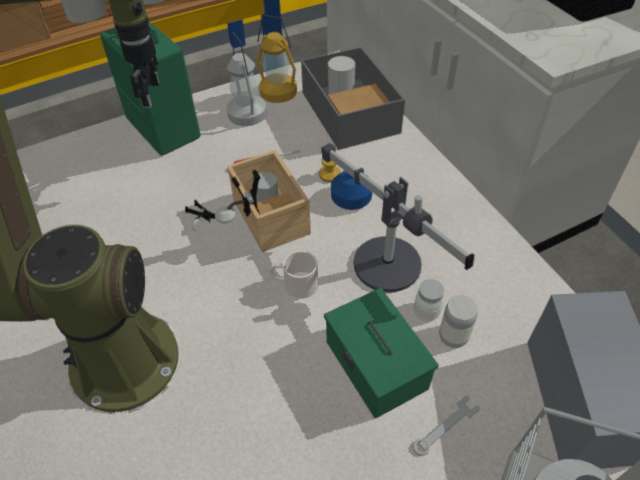

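Top view: crate at left (162–262, 240–307) with the lamp on its near wall at (227,298). The boom's lamp place is near (255,191), pivot (343,180), weight (380,173). The small look-alike lies at (180,350). I'll zoom in for pixels.

```bash
cat > h.py <<'E'
import numpy as np, cv2
from workcell import bot, imaging
def K(s):
    f=240/np.tan(np.radians(s["fovy"]/2)); return np.array([[f,0,s["cx"]],[0,f,s["cy"]],[0,0,1.]])
def dist(s): return np.array([s["k1"],0,0,0.])
def snap(n):
    st=bot.sense(); s=imaging.snapshot(n)
    if n=="wrist":
        T=np.eye(4); T[:3,:3]=st["ee_rot"]; T[:3,3]=st["tool_pos"]; s["pose"]=T@s["tool_from_camera"]
    s["pose"]=np.array(s["pose"]); return s
def ray(s,p):
    n=cv2.undistortPoints(np.array([[p]],float),K(s),dist(s))[0,0]
    return s["pose"][:3,3], s["pose"][:3,:3]@np.array([n[0],n[1],1.])
def onz(s,p,z):
    o,d=ray(s,p); return o+d*(z-o[2])/d[2]
def tri(s1,p1,s2,p2):
    o,d=ray(s1,p1);q,e=ray(s2,p2)
    d=d/np.linalg.norm(d);e=e/np.linalg.norm(e)
    t=np.linalg.lstsq(np.c_[d,-e],q-o,rcond=None)[0]
    a=o+t[0]*d;b=q+t[1]*e; return (a+b)/2,np.linalg.norm(a-b)
def proj(s,P):
    C=np.linalg.inv(s["pose"]); return cv2.projectPoints(np.array([P],float),cv2.Rodrigues(C[:3,:3])[0],C[:3,3],K(s),dist(s))[0][0,0]
def crop(img,x0,y0,w,h,k): 
    return cv2.resize(img[y0:y0+h,x0:x0+w],None,fx=k,fy=k,interpolation=cv2.INTER_CUBIC)
E
python3 - <<'E'
from h import *
t=cv2.imread("pics/top0.png");s=cv2.imread("pics/side0.png")
a=crop(t,150,235,130,110,3);b=crop(s,225,150,130,110,3)  # 390x330
c=crop(t,210,155,200,65,2);d=crop(s,310,140,200,135,2) 
o=np.zeros((600,800,3),np.uint8)
o[:330,:390]=a;o[:330,400:790]=b;o[330:460,:400]=c;o[330:600,400:]=d
o=np.clip(o*1.5,0,255).astype(np.uint8)
cv2.imwrite("pics/m1.png",o)
E
```

```text
(no output)
```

View pics/m1.png

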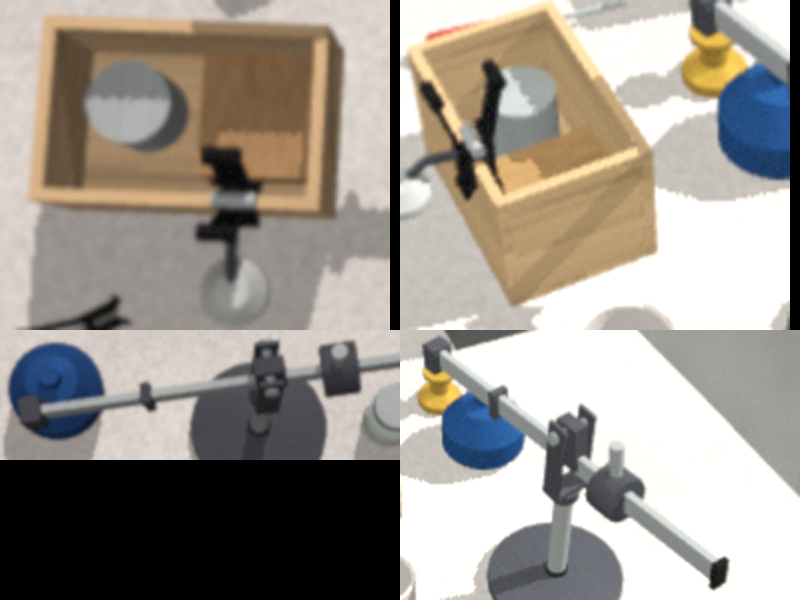

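The crops show the rolls in the top view at about (224,287) and (222,312), and in the side view at (235,180) and (256,174). End block and collar are at (226.5,195.5) and (283.5,188.5) in top, (328.5,152.5) and (359,176) in side.

Run:
```python
from h import *
t=snap("top");s=snap("side")
np.set_printoptions(precision=4,suppress=True)
for p in [(165,240.7),(261,244),(161,301),(260,306)]: print("crate",onz(t,p,.12))
for n,a,b in [("rollF",(224,286.7),(256.3,174)),("rollN",(222.3,312.3),(235,180)),("endblk",(226.5,195.5),(328.5,152.5)),("collar",(283.5,188.5),(359,176)),("knob",(380,165+2),(418.5,202)),("outer",(455,163),(469,259)),("mug",(0,0),(0,0))]:
    print(n,*tri(t,a,s,b))
for p in [(224,286.7),(222.3,312.3)]: print(onz(t,p,.196))
q=bot.sense();print(q["tool_pos"],q["q"][5])
```

```text
crate [0.51   0.3324 0.12  ]
crate [0.5081 0.1302 0.12  ]
crate [0.3833 0.3318 0.12  ]
crate [0.3778 0.1269 0.12  ]
rollF [0.4089 0.1902 0.1991] 0.0009567558162095419
rollN [0.359  0.1902 0.2032] 0.0015865376679091254
endblk [0.5945 0.1982 0.18  ] 0.003198865845166389
collar [0.6094 0.0821 0.1944] 0.001097244991848897
knob [ 0.6355 -0.1029  0.2685] 0.0017631075770068285
outer [ 0.6542 -0.25    0.2441] 0.0030792022419779646
mug [0.246  0.0302 0.9575] 0.4879381027174586
[0.4096 0.1906 0.196 ]
[0.3601 0.1912 0.196 ]
[0.2715 0.5348 0.2529] 1.5707854942363382
```

>>> servo_tool([
  {"fingers": 0,"x": -3,"y": -3,"z": -1.5,"turn": 8},
  {"fingers": 0,"x": -8,"y": -8,"z": -3,"turn": 18},
  {"fingers": 0,"x": -13,"y": -13,"z": -4.7,"turn": 28},
  {"fingers": 0,"x": -18,"y": -18,"z": -4.7,"turn": 38},
  {"fingers": 0,"x": -22,"y": -22,"z": -4.7,"turn": 48},
  {"fingers": 0,"x": -25,"y": -25,"z": -4.7,"turn": 57},
  {"fingers": 0,"x": -25.7,"y": -25.7,"z": -4.7,"turn": 64.2},
  {"fingers": 0,"x": -25.7,"y": -25.7,"z": -4.7,"turn": 64.2},
  {"fingers": 0,"x": -25.7,"y": -25.7,"z": -4.7,"turn": 64.2},
  {"fingers": 0,"x": -25.7,"y": -25.7,"z": -4.7,"turn": 64.2},
])

```text
time_s: 1.5
tool_pos: [0.3842, 0.1904, 0.3002]
ee_rot: [[0.017, 1.0, -0.0], [1.0, -0.017, 0.0], [0.0, -0.0, -1.0]]
force: [-0.3, 0.4, -0.0]
finger_gap: 1.0
finger_force: 0.0
```

Run:
```python
from h import *
np.set_printoptions(precision=4,suppress=True)
q=bot.sense();print(q["tool_pos"],q["q"]);print(q["ee_rot"])
w=snap("wrist");t=snap("top")
cv2.imwrite("pics/w1.png",w["pixels"][:,:,::-1])
for P in [(.4096,.1906,.196),(.36,.191,.196)]: print(proj(w,P))
```

```text
[0.3842 0.1904 0.3002] [ 0.46   -0.0268 -0.3382  1.2595  0.0001  2.0474]
[[ 0.0166  0.9999 -0.0002]
 [ 0.9999 -0.0166  0.    ]
 [ 0.     -0.0002 -1.    ]]
[358.1715 245.866 ]
[275.9678 246.4031]
```

View pics/w1.png

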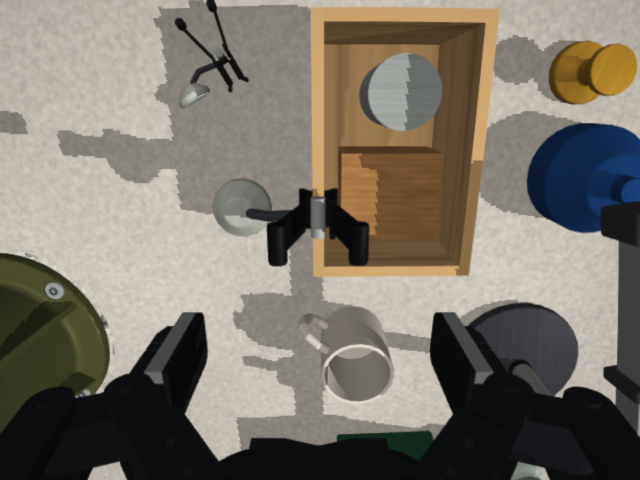

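The rolls appear at (278,246) and (359,246), within 2 px of the prediction, so I'm descending.

>>> servo_tool([
  {"fingers": 0,"y": 0.1,"z": 4},
  {"fingers": 0,"y": 0.1,"z": 7.5},
  {"fingers": 0,"y": 0.1,"z": 9.5},
  {"fingers": 0.1,"y": 0.1,"z": 10.1},
  {"fingers": 0.2,"y": 0.1,"z": 10.1},
  {"fingers": 0.28,"y": 0.1,"z": 10.1},
  {"fingers": 0.28,"y": 0.1,"z": 10.1},
])

```text
invalid input at $.moves[0]: expected keys fingers, x, y, z, turn
```

>>> servo_tool([
  {"fingers": 0.36,"z": -0.1},
  {"fingers": 0.44,"z": -0.2},
  {"fingers": 0.52,"z": -0.3},
  {"fingers": 0.6,"z": -0.35},
  {"fingers": 0.7,"z": -0.35},
  {"fingers": 0.7,"z": -0.35},
  {"fingers": 0.7,"z": -0.35},
])

```text
invalid input at $.moves[0]: expected keys fingers, x, y, z, turn
```

Run:
```python
from h import *
w=snap("wrist");s=snap("side");t=snap("top")
o=np.zeros((480,800,3),np.uint8)
o[:360,:480]=cv2.resize(w["pixels"],(480,360));o[:330,485:800]=crop(s["pixels"],210,150,105,110,3);
o[360:480,:]=0
cv2.imwrite("pics/m2.png",np.clip(o[:,:,::-1]*1.4,0,255).astype(np.uint8))
```

```text
(no output)
```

View pics/m2.png

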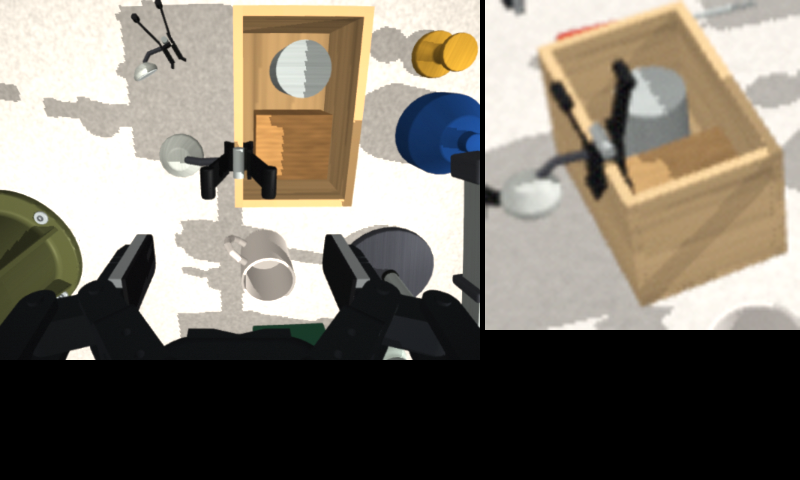

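The moves were refused because every row needs all the keys, so the arm has not moved and the picture shows the same scene as before. I'm resending them with all keys.

>>> servo_tool([
  {"fingers": 0,"x": 0,"y": 0.1,"z": 4,"turn": 0},
  {"fingers": 0,"x": 0,"y": 0.1,"z": 7.5,"turn": 0},
  {"fingers": 0,"x": 0,"y": 0.1,"z": 9.5,"turn": 0},
  {"fingers": 0.1,"x": 0,"y": 0.1,"z": 10.1,"turn": 0},
  {"fingers": 0.2,"x": 0,"y": 0.1,"z": 10.1,"turn": 0},
  {"fingers": 0.28,"x": 0,"y": 0.1,"z": 10.1,"turn": 0},
  {"fingers": 0.28,"x": 0,"y": 0.1,"z": 10.1,"turn": 0},
])

```text
time_s: 2.62
tool_pos: [0.385, 0.1897, 0.1999]
ee_rot: [[0.019, 1.0, -0.001], [1.0, -0.019, 0.001], [0.001, -0.001, -1.0]]
force: [-4.2, -0.1, 4.0]
finger_gap: 0.718
finger_force: 2.3
```

>>> servo_tool([
  {"fingers": 0.36,"x": 0,"y": -0.1,"z": -0.1,"turn": 0},
  {"fingers": 0.44,"x": 0,"y": -0.1,"z": -0.2,"turn": 0},
  {"fingers": 0.52,"x": 0,"y": -0.1,"z": -0.3,"turn": 0},
  {"fingers": 0.6,"x": 0,"y": -0.1,"z": -0.35,"turn": 0},
  {"fingers": 0.7,"x": 0,"y": -0.1,"z": -0.35,"turn": 0},
  {"fingers": 0.7,"x": 0,"y": -0.1,"z": -0.35,"turn": 0},
  {"fingers": 0.7,"x": 0,"y": -0.1,"z": -0.35,"turn": 0},
])

```text
time_s: 3.5
tool_pos: [0.3856, 0.1899, 0.2043]
ee_rot: [[0.02, 1.0, 0.003], [1.0, -0.02, 0.001], [0.001, 0.003, -1.0]]
force: [-1.5, 0.2, 9.3]
finger_gap: 0.385
finger_force: 58.6
```

Run:
```python
from h import *
w=snap("wrist");s=snap("side")
o=np.zeros((480,800,3),np.uint8)
o[:480,:480]=crop(w["pixels"],180,150,240,240,2);o[:330,485:800]=crop(s["pixels"],210,150,105,110,3);
cv2.imwrite("pics/m3.png",np.clip(o[:,:,::-1]*1.4,0,255).astype(np.uint8))
```

```text
(no output)
```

View pics/m3.png

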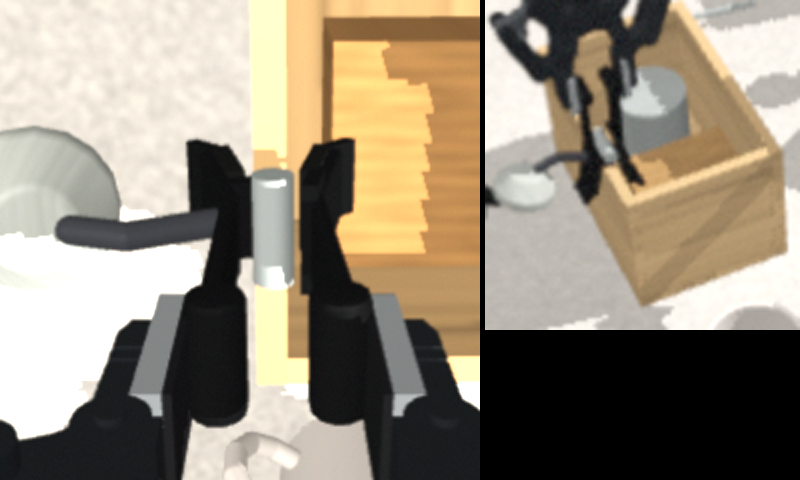

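The rolls are gripped between the pads and the jaws stand open on the rim. I'm lifting the lamp and moving it above the boom.

>>> servo_tool([
  {"fingers": 0.7,"x": 0,"y": 0,"z": -1,"turn": 0},
  {"fingers": 0.7,"x": 0,"y": 0,"z": -3,"turn": 0},
  {"fingers": 0.7,"x": 0,"y": 0,"z": -6,"turn": 0},
  {"fingers": 0.7,"x": 0,"y": 0,"z": -9,"turn": 0},
  {"fingers": 0.7,"x": 0,"y": 0,"z": -12,"turn": 0},
  {"fingers": 0.7,"x": 0,"y": 0.5,"z": -15,"turn": 0},
  {"fingers": 0.7,"x": -0.5,"y": 2,"z": -16.6,"turn": -1},
  {"fingers": 0.7,"x": -1,"y": 5,"z": -16.6,"turn": -2},
  {"fingers": 0.7,"x": -2,"y": 8,"z": -16.6,"turn": -4},
  {"fingers": 0.7,"x": -2.5,"y": 11,"z": -16.6,"turn": -6},
  {"fingers": 0.7,"x": -3,"y": 14,"z": -16.6,"turn": -8.6},
  {"fingers": 0.7,"x": -4,"y": 17,"z": -16.6,"turn": -8.6},
  {"fingers": 0.7,"x": -4.5,"y": 19.5,"z": -16.6,"turn": -8.6},
  {"fingers": 0.7,"x": -4.9,"y": 21,"z": -16.6,"turn": -8.6},
  {"fingers": 0.7,"x": -4.9,"y": 21.7,"z": -16.6,"turn": -8.6},
  {"fingers": 0.7,"x": -4.9,"y": 21.7,"z": -16.6,"turn": -8.6},
  {"fingers": 0.7,"x": -4.9,"y": 21.7,"z": -16.6,"turn": -8.6},
])

```text
time_s: 5.72
tool_pos: [0.5998, 0.1366, 0.3691]
ee_rot: [[-0.131, 0.991, -0.0], [0.991, 0.131, 0.0], [0.0, -0.0, -1.0]]
force: [0.9, -0.0, -2.1]
finger_gap: 0.382
finger_force: 60.3
```

Run:
```python
from h import *
np.set_printoptions(precision=4,suppress=True)
w=snap("wrist");s=snap("side");t=snap("top")
np.savez("w.npz",**w);np.savez("s.npz",**s);np.savez("t.npz",**t)
o=np.zeros((600,800,3),np.uint8)
o[:300,:400]=cv2.resize(t["pixels"],(800,600))[150:450,150:550]
o[:300,400:]=crop(s["pixels"],290,80,200,150,2)
o[300:,:400]=cv2.resize(w["pixels"],(400,300))
o[300:,400:]=crop(w["pixels"],270,150,200,150,2)
cv2.imwrite("pics/m4.png",np.clip(o[:,:,::-1]*1.4,0,255).astype(np.uint8))
q=bot.sense();print(q["tool_pos"]);print(q["ee_rot"])
for P in [(.5945,.1982,.18),(.6094,.0821,.1944),(.602,.137,.2)]: print(proj(w,P))
```

```text
[0.5999 0.1365 0.3692]
[[-0.1307  0.9914  0.0003]
 [ 0.9914  0.1307  0.0001]
 [ 0.0001  0.0003 -1.    ]]
[320.216  131.4987]
[319.3419 280.2824]
[319.3435 216.8602]
```

View pics/m4.png

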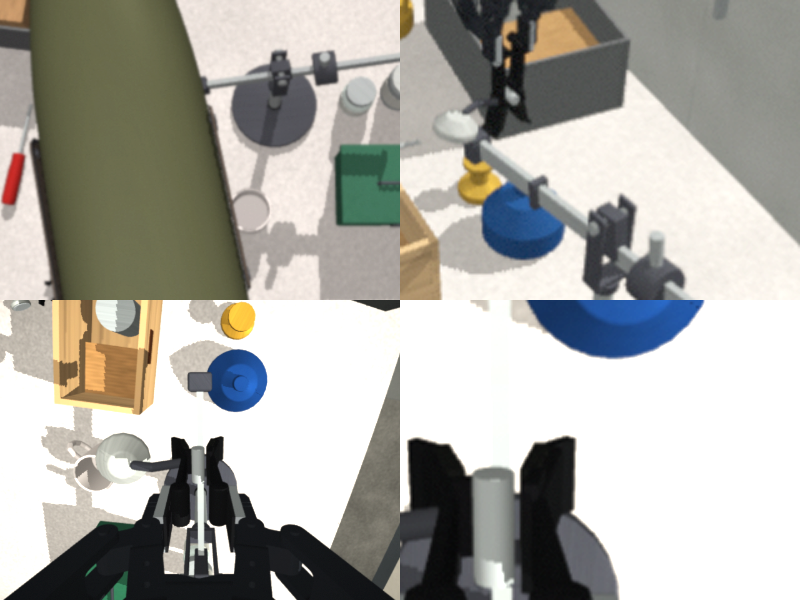

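The end block sits at wrist pixel (320,130), as predicted. The clip's jaws are centred near column 316. I'll read the bar's edges from the saved image in numbers.

Run:
```python
from h import *
np.set_printoptions(precision=4,suppress=True,linewidth=220)
w=dict(np.load("w.npz"));g=w["pixels"].astype(int).sum(2)//3
for r in (115,130,150,165,180,195,205,212,230,240,250): print(r,g[r,270:370:2])
s=dict(np.load("s.npz"))
```

```text
115 [203 202 204 199 140 144 146 148 143 141 141 144 147 153 150 143 129  86  77  77  77  76  76  77  77  78  78  78  79  82  75  44  45  44  46  46  48  46  46  47  47  47  48  47  49  53  55  57  57  57]
130 [207 210 212 208 206 201 201 205 200 142 143 147 144 141 143  83  55  70  72  72  72  71  73  73  73  72  72  72  74  74  75  71  74  74  62  46  46  45  45  45  44  45  49  51  51  51  50  50  50  51]
150 [212 211 208 208 210 210 208 208 208 206 203 205 205 209 206 209 207 194 142 139 140 144 169 184 183 183 183 178 146 142 143 134  49  42  41  41  41  41  42  40  41  41  42  42  49  62  67  67  68  69]
165 [214 213 213 217 217 213 206 207 204 208 213 209 203 206 212 212 216 216 218 217 215 209 200 184 183 183 183 189 214 209 208 205 204 210 206 184 121  63  43  43  42  44  44  44  45  45  46  46  49  50]
180 [218 217 210 210 211 211 212 213 220 223 222 221 218 211 216 217 214 215 215 217 218 220 210 184 183 183 182 186 209 214 213 206 204 207 204 203 207 204 207 208 209 209 212 212 211 208 207 213 213 209]
195 [212 210 211 209 214 218 220 218 215 218 212 214 215 212 213 218 2
[... 465 characters left out ...]
3 214 209 209 214 211 207 204 208 212 210 208 204 206 211 210 216 218 215 213 208]
230 [215 211  61  12  11  11  10   8   8   9  12  12  13  12  19 137 215 215 211 206 207 207 206 183 181 181 181 182 216 221 217  75  12  13  11  12   9   9   9  11  14  18  19  34 203 216 217 218 218 214]
240 [216 208 106  11  11  11  10   9  10   9   8   9  10   9   9  10  11  12  72 108 112 110 109 121 123 105  98  88 101 206  61  10   9   9   9  13  12  12  15  14  14  19  19  43 198 204 209 215 214 213]
250 [208 209 183  12  11  11  10   9   9   8   8   9   8   7   8  11  12  13  60 107 115 116 117 116 114 109  99  89  74  63  22  13  14  14  10  10   9  15  15  14  15  20  19  63 209 218 217 218 217 211]
```

Run:
```python
from h import *
np.set_printoptions(precision=4,suppress=True,linewidth=220)
w=dict(np.load("w.npz"));q=bot.sense();R=np.array(q["ee_rot"]);p=np.array(q["tool_pos"])
tl=lambda P:R.T@(P-p)
for r in (165,200,230): print("bar",tl(onz(w,(320,r),.2)), onz(w,(320,r),.2))
for z in (.25,.27,.29): print("jaw",z,tl(onz(w,(299.5,230),z)),tl(onz(w,(332,230),z)),tl(onz(w,(273,230),z)),tl(onz(w,(357,230),z)))
# block near edge & endblock rows
g=w["pixels"].astype(int).sum(2)//3
print(g[90:165,320])
for r in (147,): print(onz(w,(320,r),.205))
s=dict(np.load("s.npz")); print(s["pixels"].shape)
```

```text
bar [0.0394 0.0024 0.1692] [0.5972 0.1759 0.2   ]
bar [0.0133 0.0025 0.1692] [0.6007 0.1501 0.2   ]
bar [-0.0102  0.0026  0.1692] [0.6039 0.1267 0.2   ]
jaw 0.25 [ 0.0058 -0.0107  0.1192] [0.0058 0.0099 0.1192] [ 0.0057 -0.0275  0.1192] [0.0058 0.0258 0.1192]
jaw 0.27 [ 0.0122 -0.0097  0.0992] [0.0122 0.0092 0.0992] [ 0.0122 -0.0251  0.0992] [0.0122 0.0237 0.0992]
jaw 0.29 [ 0.0186 -0.0087  0.0792] [0.0186 0.0084 0.0792] [ 0.0186 -0.0227  0.0792] [0.0186 0.0217 0.0792]
[145 147 145 145 143 142 141 141 141 142 144 144 143 141 139 138 137 138 139 139 140 142 143 143 134  78  56  62  69  73  74  74  73  73  73  72  73  73  72  73  72  74  72  73  73  73  72  72  71  71  71  71  69  65
  59  63 107 177 184 184 183 184 184 183 183 183 183 183 183 183 183 184 183 184 184]
[0.5954 0.1892 0.205 ]
(480, 640, 3)
```

The bar is centred at column 320, running straight along the tool's x. I need about +3 mm in tool y and +3 mm in x, then descend.

>>> servo_tool([
  {"fingers": 0.7,"x": 0.3,"y": 0.3,"z": 1,"turn": 0},
  {"fingers": 0.7,"x": 0.3,"y": 0.3,"z": 2.5,"turn": 0},
  {"fingers": 0.7,"x": 0.3,"y": 0.3,"z": 4,"turn": 0},
  {"fingers": 0.7,"x": 0.3,"y": 0.3,"z": 5.5,"turn": 0},
  {"fingers": 0.7,"x": 0.3,"y": 0.3,"z": 6.5,"turn": 0},
  {"fingers": 0.7,"x": 0.3,"y": 0.3,"z": 7,"turn": 0},
  {"fingers": 0.7,"x": 0.3,"y": 0.3,"z": 7.2,"turn": 0},
  {"fingers": 0.7,"x": 0.3,"y": 0.3,"z": 7.2,"turn": 0},
])

```text
time_s: 6.88
tool_pos: [0.6032, 0.1396, 0.2971]
ee_rot: [[-0.13, 0.991, 0.001], [0.991, 0.13, 0.0], [0.0, 0.001, -1.0]]
force: [0.2, -0.6, -1.8]
finger_gap: 0.383
finger_force: 60.3
```

>>> servo_tool([
  {"fingers": 0.7,"x": 0,"y": 0,"z": 0.3,"turn": 0},
  {"fingers": 0.7,"x": 0,"y": 0,"z": 0.6,"turn": 0},
  {"fingers": 0.7,"x": 0,"y": 0,"z": 0.8,"turn": 0},
  {"fingers": 0.7,"x": 0,"y": 0,"z": 0.8,"turn": 0},
])

```text
time_s: 7.38
tool_pos: [0.6029, 0.1396, 0.2885]
ee_rot: [[-0.13, 0.991, -0.0], [0.991, 0.13, -0.0], [-0.0, -0.0, -1.0]]
force: [0.4, 0.1, -1.7]
finger_gap: 0.384
finger_force: 60.3
```

>>> servo_tool([
  {"fingers": 0.7,"x": 0,"y": 0,"z": 0.2,"turn": 0},
  {"fingers": 0.7,"x": 0,"y": 0,"z": 0.4,"turn": 0},
  {"fingers": 0.7,"x": 0,"y": 0,"z": 0.4,"turn": 0},
])

```text
time_s: 7.75
tool_pos: [0.6031, 0.1397, 0.2854]
ee_rot: [[-0.13, 0.991, 0.001], [0.991, 0.13, 0.0], [0.0, 0.001, -1.0]]
force: [-0.6, 0.0, 2.0]
finger_gap: 0.385
finger_force: 60.7
```

>>> servo_tool([
  {"fingers": 0.7,"x": 0,"y": 0,"z": 0.2,"turn": 0},
  {"fingers": 0.7,"x": 0,"y": 0,"z": 0.3,"turn": 0},
  {"fingers": 0.7,"x": 0,"y": 0,"z": 0.3,"turn": 0},
])

```text
time_s: 8.12
tool_pos: [0.6033, 0.1401, 0.2848]
ee_rot: [[-0.13, 0.991, 0.003], [0.991, 0.13, 0.001], [0.001, 0.003, -1.0]]
force: [-5.2, 0.3, 15.0]
finger_gap: 0.385
finger_force: 61.9
```

The roof bottomed on the bar at TCP z ≈ 0.285. Now I'll ease the clip shut in steps, keeping a light press.

>>> servo_tool([
  {"fingers": 0.6,"x": 0,"y": 0,"z": -0.1,"turn": 0},
  {"fingers": 0.58,"x": 0,"y": 0,"z": -0.1,"turn": 0},
  {"fingers": 0.56,"x": 0,"y": 0,"z": -0.1,"turn": 0},
  {"fingers": 0.56,"x": 0,"y": 0,"z": -0.1,"turn": 0},
])

```text
time_s: 8.62
tool_pos: [0.6037, 0.1399, 0.2837]
ee_rot: [[-0.13, 0.991, 0.002], [0.991, 0.13, 0.001], [0.0, 0.002, -1.0]]
force: [1.5, 1.1, 5.7]
finger_gap: 0.439
finger_force: 12.6
```

>>> servo_tool([
  {"fingers": 0.53,"x": 0,"y": 0,"z": 0,"turn": 0},
  {"fingers": 0.5,"x": 0,"y": 0,"z": 0,"turn": 0},
  {"fingers": 0.5,"x": 0,"y": 0,"z": 0,"turn": 0},
])

```text
time_s: 9.0
tool_pos: [0.6031, 0.1396, 0.2825]
ee_rot: [[-0.13, 0.991, -0.0], [0.991, 0.13, -0.0], [-0.0, -0.0, -1.0]]
force: [1.3, 0.6, 0.7]
finger_gap: 0.501
finger_force: 11.2
```

>>> servo_tool([
  {"fingers": 0.5,"x": 0,"y": 0,"z": 0.15,"turn": 0},
  {"fingers": 0.47,"x": 0,"y": 0,"z": 0.2,"turn": 0},
  {"fingers": 0.44,"x": 0,"y": 0,"z": 0.25,"turn": 0},
  {"fingers": 0.44,"x": 0,"y": 0,"z": 0.25,"turn": 0},
])

```text
time_s: 9.5
tool_pos: [0.6031, 0.1397, 0.2804]
ee_rot: [[-0.13, 0.991, 0.0], [0.991, 0.13, 0.0], [0.0, 0.0, -1.0]]
force: [0.2, 0.9, 3.9]
finger_gap: 0.56
finger_force: 11.1
```

>>> servo_tool([
  {"fingers": 0.42,"x": 0,"y": 0,"z": 0.1,"turn": 0},
  {"fingers": 0.4,"x": 0,"y": 0,"z": 0.15,"turn": 0},
  {"fingers": 0.38,"x": 0,"y": 0,"z": 0.2,"turn": 0},
  {"fingers": 0.38,"x": 0,"y": 0,"z": 0.2,"turn": 0},
])

```text
time_s: 10.0
tool_pos: [0.6029, 0.1397, 0.2783]
ee_rot: [[-0.13, 0.991, -0.0], [0.991, 0.13, 0.0], [0.0, -0.0, -1.0]]
force: [-0.3, 1.0, 4.7]
finger_gap: 0.618
finger_force: 10.5
```

>>> servo_tool([
  {"fingers": 0.36,"x": 0,"y": 0,"z": 0.1,"turn": 0},
  {"fingers": 0.34,"x": 0,"y": 0,"z": 0.15,"turn": 0},
  {"fingers": 0.32,"x": 0,"y": 0,"z": 0.25,"turn": 0},
  {"fingers": 0.32,"x": 0,"y": 0,"z": 0.25,"turn": 0},
])

```text
time_s: 10.5
tool_pos: [0.6024, 0.1396, 0.2761]
ee_rot: [[-0.13, 0.991, -0.001], [0.991, 0.13, 0.0], [0.0, -0.001, -1.0]]
force: [-3.5, 0.9, 7.7]
finger_gap: 0.678
finger_force: 10.1
```

>>> servo_tool([
  {"fingers": 0.31,"x": 0,"y": 0,"z": 0.1,"turn": 0},
  {"fingers": 0.29,"x": 0,"y": 0,"z": 0.15,"turn": 0},
  {"fingers": 0.28,"x": 0,"y": 0,"z": 0.2,"turn": 0},
  {"fingers": 0.27,"x": 0,"y": 0,"z": 0.2,"turn": 0},
  {"fingers": 0.27,"x": 0,"y": 0,"z": 0.2,"turn": 0},
])

```text
time_s: 11.12
tool_pos: [0.6022, 0.1396, 0.2739]
ee_rot: [[-0.13, 0.991, -0.001], [0.991, 0.13, -0.0], [0.0, -0.001, -1.0]]
force: [-3.7, 0.4, 7.9]
finger_gap: 0.727
finger_force: 6.4
```

>>> servo_tool([
  {"fingers": 0.26,"x": 0,"y": -0.1,"z": 0.05,"turn": 0},
  {"fingers": 0.24,"x": 0,"y": -0.1,"z": 0.05,"turn": 0},
  {"fingers": 0.22,"x": 0,"y": -0.1,"z": 0.05,"turn": 0},
  {"fingers": 0.2,"x": 0,"y": -0.1,"z": 0.05,"turn": 0},
  {"fingers": 0.18,"x": 0,"y": -0.1,"z": 0,"turn": 0},
])

```text
time_s: 11.75
tool_pos: [0.602, 0.1395, 0.2737]
ee_rot: [[-0.13, 0.991, -0.0], [0.991, 0.13, -0.0], [-0.0, -0.0, -1.0]]
force: [-0.0, 0.3, 0.3]
finger_gap: 0.818
finger_force: 0.0
```

The clip is released and biting. I'm lifting clear, moving to just on the pivot side of the knob, and looking.

>>> servo_tool([
  {"fingers": 0,"x": 0,"y": 0,"z": -0.3,"turn": 0},
  {"fingers": 0,"x": 0,"y": 0,"z": -1.5,"turn": 0},
  {"fingers": 0,"x": 0,"y": 0,"z": -4,"turn": 0},
  {"fingers": 0,"x": 0,"y": 0,"z": -8,"turn": 0},
  {"fingers": 0.3,"x": 0,"y": 0,"z": -12,"turn": 0},
  {"fingers": 1,"x": -4,"y": 0,"z": -12.6,"turn": 0},
  {"fingers": 1,"x": -10,"y": 0,"z": -12.6,"turn": 0},
  {"fingers": 1,"x": -16,"y": 0,"z": -12.6,"turn": 0},
  {"fingers": 1,"x": -20,"y": 0.2,"z": -12.6,"turn": 0},
  {"fingers": 1,"x": -22.3,"y": 0.2,"z": -12.6,"turn": 0},
  {"fingers": 1,"x": -22.3,"y": 0.2,"z": -12.6,"turn": 0},
  {"fingers": 1,"x": -22.3,"y": 0.2,"z": -12.6,"turn": 0},
])

```text
time_s: 13.25
tool_pos: [0.633, -0.0803, 0.4001]
ee_rot: [[-0.131, 0.991, 0.0], [0.991, 0.131, 0.001], [0.001, 0.0, -1.0]]
force: [-1.0, 1.1, -0.3]
finger_gap: -0.003
finger_force: 0.0
```

Run:
```python
from h import *
np.set_printoptions(precision=4,suppress=True)
w=snap("wrist");s=snap("side");t=snap("top")
np.savez("w2.npz",**w);np.savez("s2.npz",**s)
o=np.zeros((600,800,3),np.uint8)
o[:400,:400]=crop(s["pixels"],300,100,100,100,4)
o[:390,400:]=crop(s["pixels"],340,140,200,195//1,2)[:390]
o[400:,:400]=crop(t["pixels"],200,120,200,100,2)
o[390:,400:]=crop(w["pixels"],120,60,400,210,1) if 0 else cv2.resize(w["pixels"][:336],(400,210))
cv2.imwrite("pics/m5.png",np.clip(o[:,:,::-1]*1.15,0,255).astype(np.uint8))
q=bot.sense();print(q["tool_pos"],q["force"],proj(w,(.6355,-.1029,.2685)))
```

```text
[ 0.633  -0.08    0.4001] [0.1817 0.3456 0.2493] [315.3105 263.9908]
```

View pics/m5.png

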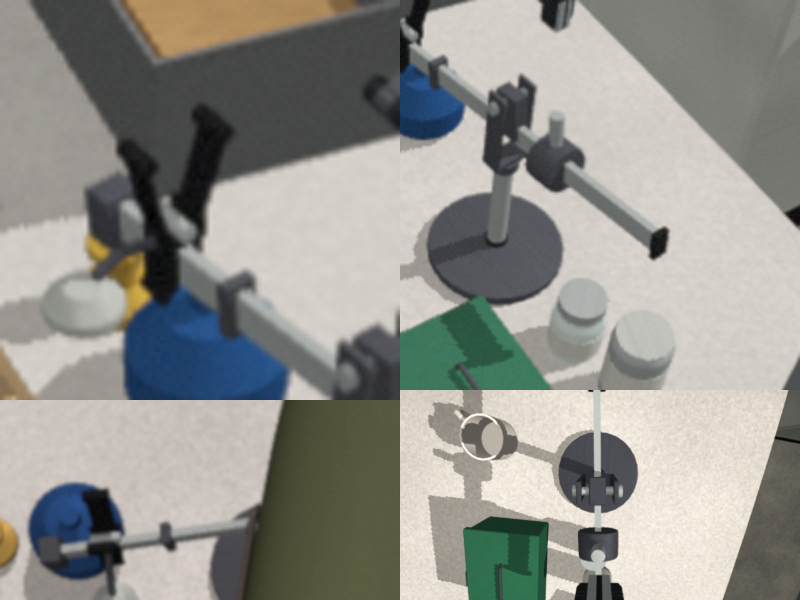

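The clip holds the bar between the collar and the end block. The knob top is at wrist pixel (315,267). I'll go down on the knob's pivot side with shut fingers and push it outward.

Run:
```python
from h import *
np.set_printoptions(precision=4,suppress=True,linewidth=200)
w=dict(np.load("w2.npz"));q=bot.sense();R=np.array(q["ee_rot"]);p=np.array(q["tool_pos"])
print("knob tool",R.T@(onz(w,(315,267),.279)-p))
g=w["pixels"].astype(int).sum(2)//3
print(g[225:320:3,315]); print(g[267,290:345:2])
# yoke extents
print("yoke",[R.T@(onz(w,(315,r),.265)-p) for r in (145,180)])
# arm ends in side view: dark end cap and end block via bar plane
```

```text
knob tool [-0.0209 -0.0007  0.1211]
[106  28  60  64  66  62  56  68  72  72 107 173 172 169 168 167 164 164 168 167 168 167 168 165  26  20  20  20  17  16  16  15]
[ 38  40  42  46  49  49  51  65 144 160 163 165 167 168 170 170 171 174 184 120  75  76  78  77  73  68  65  60]
yoke [array([ 0.0568, -0.0007,  0.1351]), array([ 0.0344, -0.0007,  0.1351])]
```

>>> servo_tool([
  {"fingers": 1,"x": 0.8,"y": 0,"z": 3,"turn": 0},
  {"fingers": 1,"x": 0.8,"y": 0,"z": 7,"turn": 0},
  {"fingers": 1,"x": 0.8,"y": 0,"z": 10,"turn": 0},
  {"fingers": 1,"x": 0.8,"y": 0,"z": 11.8,"turn": 0},
  {"fingers": 1,"x": 0.8,"y": 0,"z": 12.2,"turn": 0},
  {"fingers": 1,"x": 0.8,"y": 0,"z": 12.2,"turn": 0},
])

```text
time_s: 14.15
tool_pos: [0.6322, -0.0729, 0.2783]
ee_rot: [[-0.131, 0.991, 0.0], [0.991, 0.131, -0.0], [-0.0, 0.0, -1.0]]
force: [-0.6, 0.3, -0.1]
finger_gap: 0.002
finger_force: 0.0
```

>>> servo_tool([
  {"fingers": 1,"x": -0.3,"y": 0,"z": 0,"turn": 0},
  {"fingers": 1,"x": -0.6,"y": 0,"z": 0,"turn": 0},
  {"fingers": 1,"x": -0.9,"y": 0,"z": 0,"turn": 0},
  {"fingers": 1,"x": -1.2,"y": 0,"z": 0,"turn": 0},
  {"fingers": 1,"x": -1.5,"y": 0,"z": 0,"turn": 0},
  {"fingers": 1,"x": -1.5,"y": 0,"z": 0,"turn": 0},
])

```text
time_s: 14.9
tool_pos: [0.634, -0.0887, 0.2778]
ee_rot: [[-0.13, 0.992, 0.0], [0.992, 0.13, -0.0], [-0.0, -0.0, -1.0]]
force: [0.4, 0.5, 0.2]
finger_gap: -0.002
finger_force: 0.2
```

Run:
```python
from h import *
s=snap("side");w=snap("wrist");np.savez("s3.npz",**s)
o=np.zeros((600,800,3),np.uint8)
o[:420,:800]=cv2.resize(s["pixels"][125:285,300:540],(630,420)) if 0 else cv2.resize(s["pixels"][110:270,300:605],(800,420))
o[420:,:240]=cv2.resize(w["pixels"],(240,180))
cv2.imwrite("pics/m6.png",np.clip(o[:,:,::-1]*1.15,0,255).astype(np.uint8))
```

```text
(no output)
```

View pics/m6.png

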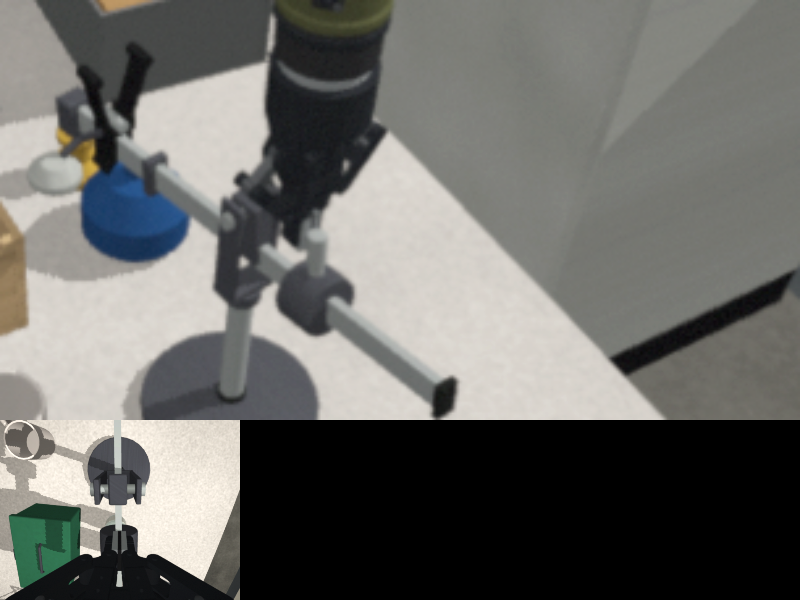

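The finger is beside the knob. The black end cap at side pixel (470,261) makes a good tilt marker.

```bash
cat > tilt.py <<'E'
from h import *
np.set_printoptions(precision=4,suppress=True)
PIV=np.array([.626,-.034,.25]);U=np.array([-.131,.9914,0]);N=np.array([.9914,.131,0])
def cap(s):
    g=s["pixels"].max(2);m=np.zeros_like(g);m[235:310,440:500]=(g[235:310,440:500]<48)
    n,l,st,c=cv2.connectedComponentsWithStats(m)
    if n<2: return None
    i=1+np.argmax(st[1:,4]);return c[i],st[i,4]
def tilt(s):
    c,a=cap(s);o,d=ray(s,c);P=o+d*(N@(PIV-o))/(N@d)
    r=P-PIV;return c,a,U@r,r[2],np.arctan2(r[2],-(U@r))
E
python3 - <<'E'
from tilt import *
for f in ("s2","s3"): print(tilt(dict(np.load(f+".npz"))))
# predicted level
E
```

```text
(array([468.5529, 261.2588]), np.int32(85), np.float64(-0.2165460917991448), np.float64(-0.014958487044255175), np.float64(-0.06896805319446576))
(array([468.5952, 261.2738]), np.int32(84), np.float64(-0.2166443952555616), np.float64(-0.014901403948896053), np.float64(-0.06867461559806577))
```

>>> servo_tool([
  {"fingers": 1,"x": -0.4,"y": 0,"z": 0,"turn": 0},
  {"fingers": 1,"x": -0.8,"y": 0,"z": 0,"turn": 0},
  {"fingers": 1,"x": -1.2,"y": 0,"z": 0,"turn": 0},
  {"fingers": 1,"x": -1.6,"y": 0,"z": 0,"turn": 0},
  {"fingers": 1,"x": -2,"y": 0,"z": 0,"turn": 0},
  {"fingers": 1,"x": -2.4,"y": 0,"z": 0,"turn": 0},
  {"fingers": 1,"x": -2.4,"y": 0,"z": 0,"turn": 0},
  {"fingers": 1,"x": -2.4,"y": 0,"z": 0,"turn": 0},
])

```text
time_s: 16.0
tool_pos: [0.637, -0.1124, 0.2776]
ee_rot: [[-0.13, 0.992, -0.0], [0.992, 0.13, -0.001], [-0.001, -0.001, -1.0]]
force: [-0.2, 0.6, -0.0]
finger_gap: -0.0
finger_force: 0.0
```

Run:
```python
from tilt import *
print(tilt(snap("side")))
```

```text
(array([468.5556, 261.2593]), np.int32(81), np.float64(-0.2165518692407865), np.float64(-0.01495379959857146), np.float64(-0.06894467593384725))
```

>>> servo_tool([
  {"fingers": 1,"x": -0.4,"y": 0,"z": 0,"turn": 0},
  {"fingers": 1,"x": -0.8,"y": 0,"z": 0,"turn": 0},
  {"fingers": 1,"x": -1.2,"y": 0,"z": 0,"turn": 0},
  {"fingers": 1,"x": -1.2,"y": 0,"z": 0,"turn": 0},
  {"fingers": 1,"x": -1.2,"y": 0,"z": 0,"turn": 0},
  {"fingers": 1,"x": -1.2,"y": 0,"z": 0,"turn": 0},
])

```text
time_s: 16.8
tool_pos: [0.6386, -0.1241, 0.2777]
ee_rot: [[-0.13, 0.991, -0.0], [0.991, 0.13, -0.0], [-0.0, -0.0, -1.0]]
force: [0.1, 0.7, 0.1]
finger_gap: 0.002
finger_force: 0.0
```

Run:
```python
from tilt import *
print(tilt(snap("side")))
```

```text
(array([468.6024, 261.3373]), np.int32(83), np.float64(-0.21669827455656443), np.float64(-0.015035818151750813), np.float64(-0.06927493126543335))
```

>>> servo_tool([
  {"fingers": 1,"x": -0.4,"y": 0,"z": 0,"turn": 0},
  {"fingers": 1,"x": -0.8,"y": 0,"z": 0,"turn": 0},
  {"fingers": 1,"x": -1.2,"y": 0,"z": 0,"turn": 0},
  {"fingers": 1,"x": -1.2,"y": 0,"z": 0,"turn": 0},
  {"fingers": 1,"x": -1.2,"y": 0,"z": 0,"turn": 0},
  {"fingers": 1,"x": -1.2,"y": 0,"z": 0,"turn": 0},
])

```text
time_s: 17.6
tool_pos: [0.6402, -0.136, 0.2778]
ee_rot: [[-0.13, 0.991, 0.0], [0.991, 0.13, -0.0], [-0.0, -0.0, -1.0]]
force: [0.5, 0.7, 0.2]
finger_gap: 0.001
finger_force: 0.0
```

Run:
```python
from tilt import *
s=snap("side");print(tilt(s))
a=dict(np.load("s3.npz"))["pixels"].astype(int);b=s["pixels"].astype(int)
d=(abs(a-b).sum(2)>90)[190:275,400:490]
ys,xs=np.nonzero(d);print(xs.min()+400,xs.max()+400,ys.min()+190,ys.max()+190,d.sum())
g=b.sum(2)//3
for r in range(190,250,6): print(r,g[r,400:480:3])
```

```text
(array([468.6463, 261.3415]), np.int32(82), np.float64(-0.21679337520788014), np.float64(-0.014949473521755796), np.float64(-0.06884825452946149))
405 453 190 251 1815
190 [ 61  52  63 114 167  85  77  47  25  23  24  27  27  29  28  30  34  32
 156 185 185 185 185 182 185 184 127]
196 [ 58  52  93  60  74  38  54 109  50  22  30  29  32  28  26  31  53 183
 184 183 185 186 183 182 184 184 184]
202 [ 65  61 166 185 175  51  24  30  30  30  28  24  26  30 154 183 184 181
 183 183 184 182 182 184 183 183 182]
208 [ 95 114 154 169 180 185 180 146  32  29  25  77  80 160 182 184 183 182
 183 183 184 183 182 184 186 184 185]
214 [ 75  98  97  96 138 157 179 178  45  26  55  93 128 143 163 180 180 184
 184 187 183 184 184 184 185 183 184]
220 [138 182 179 110  96  96 105 153 164 174 139 141  97 102 171 181 180 182
 181 184 186 188 184 186 184 184 189]
226 [187 184 181 184 183 161  97  97  95  70  64  63  97 113  83 116 184 182
 186 185 185 187 186 184 184 187 187]
232 [186 185 186 181 184 186 185 168  54  56  58  68  71  71  67  60  58 105
 184 184 181 191 192 187 189 189 187]
238 [149 186 185 181 184 189 183 110  49  51  56  57  59  54 105 157 129 145
 187 184 187 187 189 189 185 189 188]
244 [ 81  82  82 101 184 184 184 185 177  58  46  51  50  45  93  98  98 141
 158 185 189 185 184 186 187 188 189]
```

The drum has moved out to about (437,237) and the arm is still on its stop. Continuing.

>>> servo_tool([
  {"fingers": 1,"x": -0.4,"y": 0,"z": 0,"turn": 0},
  {"fingers": 1,"x": -0.8,"y": 0,"z": 0,"turn": 0},
  {"fingers": 1,"x": -1.2,"y": 0,"z": 0,"turn": 0},
  {"fingers": 1,"x": -1.2,"y": 0,"z": 0,"turn": 0},
  {"fingers": 1,"x": -1.2,"y": 0,"z": 0,"turn": 0},
  {"fingers": 1,"x": -1.2,"y": 0,"z": 0,"turn": 0},
])

```text
time_s: 18.4
tool_pos: [0.6418, -0.1479, 0.2779]
ee_rot: [[-0.13, 0.991, 0.0], [0.991, 0.13, -0.0], [-0.0, 0.0, -1.0]]
force: [-0.1, -0.0, 0.6]
finger_gap: 0.0
finger_force: 0.0
```

Run:
```python
from tilt import *
print(tilt(snap("side")))
```

```text
(array([467.6795, 263.5128]), np.int32(78), np.float64(-0.21607751249320342), np.float64(-0.02223211644303047), np.float64(-0.10252875977525736))
```

The arm has left its stop. I'll back off 3 mm and let it settle.

>>> servo_tool([
  {"fingers": 1,"x": 0.3,"y": 0,"z": 0,"turn": 0},
  {"fingers": 1,"x": 0.3,"y": 0,"z": 0,"turn": 0},
  {"fingers": 1,"x": 0.3,"y": 0,"z": 0,"turn": 0},
  {"fingers": 1,"x": 0.3,"y": 0,"z": 0,"turn": 0},
  {"fingers": 1,"x": 0.3,"y": 0,"z": 0,"turn": 0},
  {"fingers": 1,"x": 0.3,"y": 0,"z": 0,"turn": 0},
  {"fingers": 1,"x": 0.3,"y": 0,"z": 0,"turn": 0},
  {"fingers": 1,"x": 0.3,"y": 0,"z": 0,"turn": 0},
  {"fingers": 1,"x": 0.3,"y": 0,"z": 0,"turn": 0},
  {"fingers": 1,"x": 0.3,"y": 0,"z": 0,"turn": 0},
  {"fingers": 1,"x": 0.3,"y": 0,"z": 0,"turn": 0},
  {"fingers": 1,"x": 0.3,"y": 0,"z": 0,"turn": 0},
])

```text
time_s: 19.95
tool_pos: [0.6414, -0.1448, 0.2778]
ee_rot: [[-0.13, 0.991, 0.0], [0.991, 0.13, -0.0], [-0.0, 0.0, -1.0]]
force: [0.9, -0.4, -0.4]
finger_gap: 0.003
finger_force: 0.0
```

Run:
```python
from tilt import *
print(tilt(snap("side")))
```

```text
(array([467.0822, 264.7945]), np.int32(73), np.float64(-0.2155952323211764), np.float64(-0.02662813382038909), np.float64(-0.12288749734497176))
```

>>> servo_tool([
  {"fingers": 1,"x": -0.3,"y": 0,"z": 0,"turn": 0},
  {"fingers": 1,"x": -0.5,"y": 0,"z": 0,"turn": 0},
  {"fingers": 1,"x": -0.7,"y": 0,"z": 0,"turn": 0},
  {"fingers": 1,"x": -0.85,"y": 0,"z": 0,"turn": 0},
  {"fingers": 1,"x": -0.85,"y": 0,"z": 0,"turn": 0},
  {"fingers": 1,"x": 0,"y": 0,"z": 0,"turn": 0},
  {"fingers": 1,"x": 0,"y": 0,"z": 0,"turn": 0},
  {"fingers": 1,"x": 0,"y": 0,"z": 0,"turn": 0},
  {"fingers": 1,"x": 0,"y": 0,"z": 0,"turn": 0},
  {"fingers": 1,"x": 0,"y": 0,"z": 0,"turn": 0},
  {"fingers": 1,"x": 0,"y": 0,"z": 0,"turn": 0},
  {"fingers": 1,"x": 0,"y": 0,"z": 0,"turn": 0},
  {"fingers": 1,"x": 0,"y": 0,"z": 0,"turn": 0},
  {"fingers": 1,"x": 0,"y": 0,"z": 0,"turn": 0},
  {"fingers": 1,"x": 0,"y": 0,"z": 0,"turn": 0},
])

```text
time_s: 21.88
tool_pos: [0.6414, -0.1448, 0.2778]
ee_rot: [[-0.13, 0.991, 0.0], [0.991, 0.13, -0.0], [-0.0, 0.0, -1.0]]
force: [0.7, 0.2, 0.1]
finger_gap: 0.003
finger_force: 0.0
```

Run:
```python
from tilt import *
print(tilt(snap("side")))
```

```text
(array([465.8261, 267.1014]), np.int32(69), np.float64(-0.2143318038105213), np.float64(-0.03502606878939685), np.float64(-0.16198794783110038))
```

>>> servo_tool([
  {"fingers": 1,"x": -0.4,"y": 0,"z": 0,"turn": 0},
  {"fingers": 1,"x": -0.8,"y": 0,"z": 0,"turn": 0},
  {"fingers": 1,"x": -0.95,"y": 0,"z": 0,"turn": 0},
  {"fingers": 1,"x": -1.1,"y": 0,"z": 0,"turn": 0},
  {"fingers": 1,"x": -1.1,"y": 0,"z": 0,"turn": 0},
  {"fingers": 1,"x": 0,"y": 0,"z": 0,"turn": 0},
  {"fingers": 1,"x": 0,"y": 0,"z": 0,"turn": 0},
  {"fingers": 1,"x": 0,"y": 0,"z": 0,"turn": 0},
  {"fingers": 1,"x": 0,"y": 0,"z": 0,"turn": 0},
  {"fingers": 1,"x": 0,"y": 0,"z": 0,"turn": 0},
  {"fingers": 1,"x": 0,"y": 0,"z": 0,"turn": 0},
  {"fingers": 1,"x": 0,"y": 0,"z": 0,"turn": 0},
  {"fingers": 1,"x": 0,"y": 0,"z": 0,"turn": 0},
  {"fingers": 1,"x": 0,"y": 0,"z": 0,"turn": 0},
  {"fingers": 1,"x": 0,"y": 0,"z": 0,"turn": 0},
])

```text
time_s: 23.8
tool_pos: [0.6414, -0.1448, 0.2778]
ee_rot: [[-0.13, 0.991, -0.0], [0.991, 0.13, 0.0], [0.0, -0.0, -1.0]]
force: [0.5, 0.2, 0.0]
finger_gap: -0.001
finger_force: 0.0
```

Run:
```python
from tilt import *
s=snap("side");np.savez("s4.npz",**s);print(tilt(s))
# bar top-edge/bottom-edge points by predicted geometry
P0=PIV
def pt(al,h,th): # along U (+lamp), height rel bolt in arm frame, tilt th
    return PIV+U*(al*np.cos(th)+h*np.sin(th))+np.array([0,0,1])*(h*np.cos(th)-al*np.sin(th))
for al in (-.21,-.19,-.17,.05,.08,.12,.21): print(al,[proj(s,pt(al,h,0)) for h in (-.028,-.052)],proj(s,pt(al,-.052,.03)))
g=s["pixels"].astype(int).sum(2)//3
b=np.load("s2.npz")["pixels"].astype(int).sum(2)//3
for c in (372,380,450,456): print(c,g[165:275:2,c])
```

```text
(array([465.4493, 267.6522]), np.int32(69), np.float64(-0.21386249020937914), np.float64(-0.03722265777303313), np.float64(-0.17232325413903182))
-0.21 [array([464.8915, 263.3229]), array([462.6958, 271.0687])] [463.7991 269.5543]
-0.19 [array([457.5958, 256.5248]), array([455.5454, 264.3142])] [456.5541 262.9751]
-0.17 [array([450.4244, 249.8505]), array([448.5144, 257.6797])] [449.4368 256.519 ]
0.05 [array([379.26 , 184.035]), array([378.6091, 192.0941])] [379.0262 193.0088]
0.08 [array([370.5752, 176.0535]), array([370.0604, 184.1195])] [370.4586 185.3243]
0.12 [array([359.3443, 165.7481]), array([358.9995, 173.816 ])] [359.3867 175.4075]
0.21 [array([335.4602, 143.8923]), array([335.454 , 151.9377])] [335.8675 154.3933]
372 [185 187 187 186 185 185 171 159 125  97  97  98  94 122 131 146 178 178
 180 182 182 184 185 188 184 185 184 186 190 190 186 189 188 190 190 192
 182  86  78  76  76  77  77  77  78  76  76  64  59  60  60  65  78  81
  79]
380 [185 188 185 185 183 185 187 187 185 181 162 155 108  97  97 101 164 182
 184 181 181 183 187 183 185 177 177 174 185 187 187 189 190 189 186 187
  95  79  78  78  79  77  80  78  78  79  72  58  57  57  75  77  79  81
  78]
450 [ 38  20  28  28  28  24  28  27  25  24  30  29  26  30  30  29  33  31
 109 182 185 183 187 184 182 182 183 183 182 183 182 187 188 186 186 149
  85  83  62  53  78 151 159 124  98  98  97 109 179 188 189 190 189 186
 188]
456 [ 30  25  26  29  28  27  30  31  34  36  34  30  33  33  79 167 185 184
 187 180 182 183 184 186 187 185 185 185 186 187 186 186 187 185 187 186
 184 183 177 177 180 183 181 176 162 156 107  98  97  97 114 183 188 193
 189]
```

```bash
cat >> tilt.py <<'E'
def barslope(s,verb=0):
    """bottom edge of the bar's near face, both sides of the pivot, on the face's plane; slope = tilt"""
    g=cv2.GaussianBlur(s["pixels"],(3,3),0).astype(float).mean(2);Q=PIV-.004*N;pts=[]
    for al in list(np.arange(.035,.105,.005))+list(np.arange(-.205,-.155,.005)):
        u,v=proj(s,Q+U*al+[0,0,-.052]);u=int(round(u));best=None
        for r in range(int(v)-9,int(v)+9):
            a,b=g[r,u],g[r+1,u]
            if a<140<=b and g[r-2,u]<120 and g[r+4,u]>150: best=r+(140-a)/(b-a)
        if best is None: continue
        o,d=ray(s,(u,best));P=o+d*(N@(Q-o))/(N@d);pts.append((U@(P-PIV),P[2]-.25))
    p=np.array(pts)
    if verb: print(p)
    k=np.polyfit(p[:,0],p[:,1],1);res=p[:,1]-np.polyval(k,p[:,0])
    k2=None
    return -np.arctan(k[0]),k[1],res.std(),len(p),(p[:,0]>0).sum()
E
python3 - <<'E'
from tilt import *
for f in ("s2","s3","s4"): print(f,barslope(dict(np.load(f+".npz")),f=="s4"))
E
```

```text
s2 (np.float64(0.13248511110339567), np.float64(-0.05456196512159805), np.float64(0.000341357331096519), 16, np.int64(7))
s3 (np.float64(0.1320705620692114), np.float64(-0.054231156852748715), np.float64(0.0003327893292995761), 16, np.int64(7))
[[ 0.0365 -0.0542]
 [ 0.0399 -0.0542]
 [ 0.0434 -0.0541]
 [ 0.0502 -0.0547]
 [ 0.0537 -0.0548]
 [ 0.0607 -0.0553]
 [ 0.064  -0.0573]
 [-0.2029 -0.0478]
 [-0.2002 -0.0481]
 [-0.1947 -0.0481]
 [-0.189  -0.048 ]
 [-0.1833 -0.0478]
 [-0.1777 -0.048 ]
 [-0.1749 -0.0483]
 [-0.1694 -0.049 ]
 [-0.1648 -0.0543]
 [-0.1628 -0.0586]]
s4 (np.float64(0.023697605600542668), np.float64(-0.0539588522530662), np.float64(0.002567591731229064), 17, np.int64(7))
```

Both measures agree on about +0.016 rad, so a couple of mm more.

>>> servo_tool([
  {"fingers": 1,"x": -0.5,"y": 0,"z": 0,"turn": 0},
  {"fingers": 1,"x": -0.95,"y": 0,"z": 0,"turn": 0},
  {"fingers": 1,"x": -1.15,"y": 0,"z": 0,"turn": 0},
  {"fingers": 1,"x": -1.3,"y": 0,"z": 0,"turn": 0},
  {"fingers": 1,"x": -1.3,"y": 0,"z": 0,"turn": 0},
  {"fingers": 1,"x": 0,"y": 0,"z": 0,"turn": 0},
  {"fingers": 1,"x": 0,"y": 0,"z": 0,"turn": 0},
  {"fingers": 1,"x": 0,"y": 0,"z": 0,"turn": 0},
  {"fingers": 1,"x": 0,"y": 0,"z": 0,"turn": 0},
  {"fingers": 1,"x": 0,"y": 0,"z": 0,"turn": 0},
  {"fingers": 1,"x": 0,"y": 0,"z": 0,"turn": 0},
  {"fingers": 1,"x": 0,"y": 0,"z": 0,"turn": 0},
  {"fingers": 1,"x": 0,"y": 0,"z": 0,"turn": 0},
  {"fingers": 1,"x": 0,"y": 0,"z": 0,"turn": 0},
  {"fingers": 1,"x": 0,"y": 0,"z": 0,"turn": 0},
])

```text
time_s: 25.72
tool_pos: [0.6414, -0.1448, 0.2778]
ee_rot: [[-0.13, 0.991, -0.0], [0.991, 0.13, -0.0], [-0.0, -0.0, -1.0]]
force: [-0.8, 0.8, 0.8]
finger_gap: -0.003
finger_force: 0.0
```

```bash
sed -i 's/np.arange(-.205,-.155/np.arange(-.205,-.172/' tilt.py
python3 - <<'E'
from tilt import *
s=snap("side");np.savez("s5.npz",**s);print(tilt(s)[-1]+.189)
for f in ("s2","s4","s5"): print(f,barslope(dict(np.load(f+".npz"))))
E
```

```text
-0.0008832321878257943
s2 (np.float64(0.13249995112542887), np.float64(-0.05456043033054219), np.float64(0.000374055818802617), 13, np.int64(7))
s4 (np.float64(0.029160481323905314), np.float64(-0.05349949142000559), np.float64(0.0006030382764129027), 14, np.int64(7))
s5 (np.float64(0.006751659789881475), np.float64(-0.05344072166014973), np.float64(0.0004930199534338849), 14, np.int64(7))
```

Level to within measurement error. I'm retreating upward and away, letting it settle, then checking the clip.

>>> servo_tool([
  {"fingers": 1,"x": 0,"y": 0,"z": -2,"turn": 0},
  {"fingers": 1,"x": 0,"y": 0,"z": -6,"turn": 0},
  {"fingers": 1,"x": 0,"y": 0,"z": -10,"turn": 0},
  {"fingers": 1,"x": 0,"y": 0,"z": -13,"turn": 0},
  {"fingers": 1,"x": 0,"y": -4,"z": -13,"turn": 0},
  {"fingers": 1,"x": 0,"y": -9,"z": -13,"turn": 0},
  {"fingers": 1,"x": 0,"y": -14,"z": -13,"turn": 0},
  {"fingers": 1,"x": 0,"y": -14,"z": -13,"turn": 0},
  {"fingers": 1,"x": 0,"y": -14,"z": -13,"turn": 0},
  {"fingers": 1,"x": 0,"y": -14,"z": -13,"turn": 0},
  {"fingers": 1,"x": 0,"y": -14,"z": -13,"turn": 0},
  {"fingers": 1,"x": 0,"y": -14,"z": -13,"turn": 0},
])

```text
time_s: 27.28
tool_pos: [0.5031, -0.1629, 0.4074]
ee_rot: [[-0.131, 0.991, -0.001], [0.991, 0.131, 0.0], [0.0, -0.001, -1.0]]
force: [-0.5, -0.5, -1.0]
finger_gap: -0.001
finger_force: 0.0
```

Run:
```python
from tilt import *
s=snap("side");t=snap("top");np.savez("s6.npz",**s);np.savez("t6.npz",**t)
print(tilt(s)[-1]+.189,barslope(s)[0]-.012)
o=np.zeros((600,800,3),np.uint8)
o[:400,:480]=crop(s["pixels"],310,105,80,67,6)[:400]
o[400:,:400]=crop(t["pixels"],210,155,80,40,5)
o[:300,480:]=cv2.resize(s["pixels"][90:390,200:520],(320,300))
o[400:600,400:]=crop(t["pixels"],150,130,400,200,1)
# predicted roll points if home, at al=.18, offset across +-.0245 (shut), h=-.028+.07
for al in (.18,.187):
    for c in (-.0245,.0245): print(al,proj(s,PIV+U*al+N*c+[0,0,-.028+.07]),proj(t,PIV+U*al+N*c+[0,0,.042]))
cv2.imwrite("pics/m7.png",np.clip(o[:,:,::-1]*1.3,0,255).astype(np.uint8))
```

```text
-0.0008832321878257943 0.003074534782304272
0.18 [334.2431 130.3754] [247.2164 190.4119]
0.18 [352.7263 122.0721] [244.8977 164.6217]
0.187 [332.3533 128.6919] [243.3814 190.7998]
0.187 [350.8065 120.4387] [241.0901 165.0013]
```

View pics/m7.png

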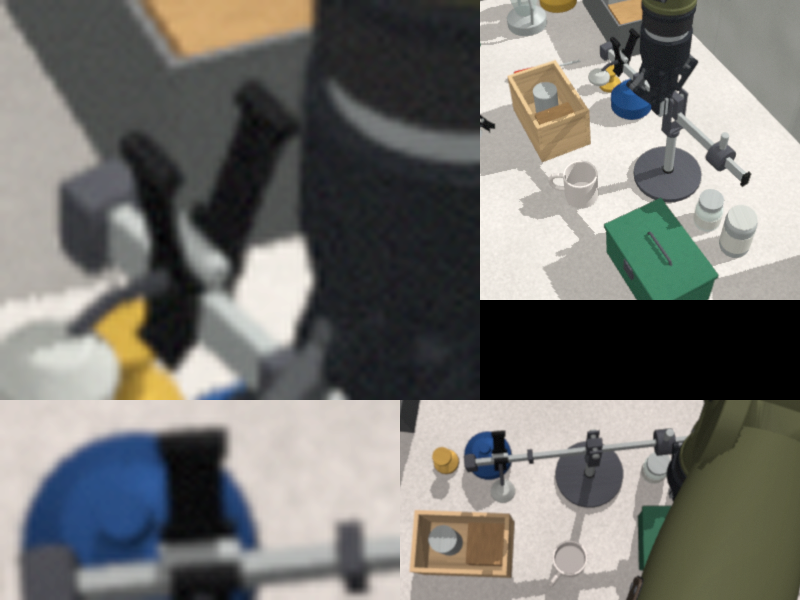

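Run:
```python
from tilt import *
s=dict(np.load("s6.npz"));t=dict(np.load("t6.npz"))
for al in (.17,.18):
  for nm,c,h in (("rollN",-.0245,.042),("rollF",.0245,.042),("tipN",-.012,-.064),("tipF",.012,-.064),("roofTop",0,-.026)):
    P=PIV+U*al+N*c+[0,0,h]; print(al,nm,proj(s,P),proj(t,P))
g=t["pixels"].max(2)
for r in (160,163,166,170,175,182,190,192,194): print(r,[int(x) for x in g[r,238:262]])
q=bot.sense();print(q["time_s"])
```

```text
0.17 rollN [336.9641 132.8005] [252.6919 189.8578]
0.17 rollF [355.49   124.4246] [250.3342 164.0793]
0.17 tipN [341.3382 167.4642] [258.1202 197.6474]
0.17 tipF [349.8758 163.3391] [257.0564 186.164 ]
0.17 roofTop [345.858  152.7038] [255.5453 186.8645]
0.18 rollN [334.2431 130.3754] [247.2164 190.4119]
0.18 rollF [352.7263 122.0721] [244.8977 164.6217]
0.18 tipN [338.7724 165.0377] [253.1724 198.1506]
0.18 tipF [347.2917 160.9462] [252.1244 186.6625]
0.18 roofTop [343.2248 150.2985] [250.4321 187.3814]
160 [155, 158, 160, 159, 155, 148, 139, 135, 129, 122, 119, 122, 120, 112, 109, 110, 116, 138, 161, 167, 168, 168, 167, 169]
163 [97, 95, 85, 58, 31, 21, 21, 22, 22, 23, 22, 22, 25, 24, 24, 25, 47, 102, 152, 164, 165, 166, 168, 168]
166 [97, 96, 91, 74, 44, 14, 12, 8, 11, 9, 10, 10, 13, 14, 12, 23, 66, 120, 159, 169, 171, 171, 169, 167]
170 [114, 116, 114, 112, 95, 50, 14, 8, 10, 7, 11, 10, 10, 9, 10, 22, 57, 92, 120, 151, 169, 171, 172, 170]
175 [104, 107, 107, 106, 93, 61, 25, 10, 10, 10, 9, 8, 10, 11, 11, 18, 45, 73, 85, 88, 96, 117, 148, 164]
182 [55, 67, 77, 67, 38, 17, 14, 13, 14, 16, 17, 21, 22, 25, 29, 43, 59, 65, 69, 76, 79, 79, 80, 102]
190 [134, 132, 121, 100, 89, 76, 46, 26, 23, 22, 20, 23, 23, 21, 24, 21, 21, 22, 23, 34, 55, 74, 76, 75]
192 [86, 83, 77, 72, 68, 59, 35, 17, 15, 13, 15, 13, 13, 13, 15, 12, 13, 15, 19, 29, 40, 53, 61, 85]
194 [66, 66, 66, 66, 64, 56, 33, 15, 10, 13, 20, 32, 33, 30, 23, 11, 7, 19, 37, 50, 46, 44, 64, 110]
27.375
```

The clip sits on the bar with its rolls at (335,131) and (354.5,123), within about 1 px of the fully-home prediction. It leans about 4° toward the pivot, because the bar was tilted when it was clipped on. The arm reads level to within 0.004 rad on two checks and is steady, so I'm handing in.

```bash
python3 -c "
from workcell import bot
print(bot.close_job())"
```

```text
the job is handed in; nothing more can be done
None
```

The larger lamp is clipped on the boom between the collar and the end block, fully home within about 1 mm but leaning about 4° toward the pivot; the arm hangs level to within about 0.005 rad, nothing else was touched, and the job was handed in at about 27 s with no verdict returned.

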